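# Put the amber paint jar away in the lidded case

### The arm

A 6-joint arm with a two-finger parallel gripper is mounted at the origin on the work surface. World frame = base frame: x ahead of the robot, y to its left, z up, the work surface at z = 0. Lengths are in mm, angles in rad, forces in N, time in s.
With the tool pointing down it reaches from about 350 to 775 mm from the base axis. Payload 7.3 kg.
Tool frame: the origin (TCP) lies midway between the tips of the shut fingers; the grasp point (between the pads) lies 19 mm behind it (bot.tcp_to_grasp is the distance from the TCP to the grasp point, in mm); z points along the fingers, y is the line along which they close (so a half turn about z gives the same grasp; the last joint's range is limited). The gripper opens to 92 mm and grips with 3 to 60 N. Pads are 19 mm wide; open, the fingers measure 130 mm over their backs; the gripper's body (75 mm by 190 mm) begins 47 mm behind the grasp point.
Start: joints at [1.073, 0.342, 1.524, -0, 1.275, -0.146], TCP at [180.895, 492.871, 226.741] pointing down, gripper open.
Joint ranges: [-2.53, 2.53], [-0.77, 2.02], [0.04, 2.7], [-1, 4.14], [0.28, 2.66], [-3.11, 3.11]. Speed limits (rad/s): [2.57, 2.57, 3.14, 3.14, 3.14, 3.14].

### API

Orientations are given as [roll, pitch, yaw] about the fixed x, y, z axes, in that order (R = Rz(yaw) Ry(pitch) Rx(roll)).
In Python, from plant import bot, viewer gives the robot as it stands. The module is installed in compiled form; this text tells all that it offers.
- The arm moves only by the shell command python3 -m handwheel 'ROWS'. ROWS is text: rows parted by semicolons, each of 7 numbers parted by spaces: the shift along the tool's x, y, z scaled (see below), then the turn, a rotation vector about the tool's x, y, z scaled (see below), then the opening, from -1 (shut) to 1 (fully open), so that 0 is half open. In form: tx ty tz rx ry rz gripper; .... A call has 1 to 8 rows; each row is the pose to reach, as a shift and turn from the pose commanded when the call began, along the tool's axes at that moment, turning the shorter way round; what a row does not reach only later rows make up. The controller multiplies each number of a shift by 10 cm and each number of a turn by pi rad. A row lasts 1/12 s, in which the tool goes at most 41.7 mm and 7.16 degrees, less where a joint would pass 70% of its speed; a pose out of reach is approached as far as the arm can. A call with a number of a shift or a turn outside -1 to 1 is refused whole. A call with a gripper value outside its range is refused whole. The fingers move at their own pace and stop on an object; the grip force is fixed at half the most. Time passes only in rows, so rows that repeat a pose let the fingers close. It gives the time, the measured TCP pose, the force, the opening and the grip force at its end, in the units of the state.
- bot.get_obs(): the state, without advancing time (a new reading comes with each control period).
- viewer.capture(name): name is "side" or "top" or "wrist"; returns a dict with "frame" (480x640x3 uint8, red, green, blue), "fov_y" (degrees; the focal length in pixels is half the picture's height over the tangent of half this angle, whatever the lens; pixels are square), "cx", "cy" (the principal point, pixels), "dist_coeffs" ([k1, k2, p1, p2, k3] as OpenCV has them; the pictures are not rectified), "T" (4x4, takes a point from camera to world coordinates). Camera axes: x right, y down, z forward; pixel columns grow to the right and rows downward; lengths in mm; the calibration is good to about 2 mm. A picture is of the moment at which its call begins. There is no depth.
- bot.close_job(): hands the job in; it is judged then, once.
Trained networks look in a picture, given as the dict that the camera call returned (one of the last four; its "shot" number tells which), for a name from the list of things; names that differ only in an ending like _2 or _b are one class to them, and where a whole thing is asked for, a point or a joint stands for the part that bears it (a point fixed in the world has none). Each returns a list of dicts, best first, with "score" (0 to 1); they miss things now and then, are a little off and sometimes report something else, mostly with a low value. They report only what shows in the picture. A call takes as long as a camera call. They do not tell look-alikes from the thing itself.
- viewer.recognise(target, picture): "centre" ([column, row] in pixels, amid what is visible of it).
- viewer.cut_out(target, picture): "pixels" (480x640 bool, what is visible of it) and "centre" ([column, row] in pixels, amid what is visible of it).
The state is a dict: "time": time; "joint_positions": joint angles; "dq": joint speeds; "tau": joint torques, N m; "tool_pos": TCP position; "tcp_rot": TCP orientation; "contact_force": force on the tool from outside, world axes, zero at the start; "moment": the same for the moment, N m; "grip_width": finger opening in mm; "finger_force": force on a finger pad.
Only numpy, scipy, OpenCV 4.12 (cv2) and the standard library are available. Lean on these libraries where they do the work, as an engineer would, in place of code of your own. Each camera call takes 0.05 s, during which the arm holds its last target. There are 200 camera calls.

### The job

Open the blue lid of the paint case all the way by its steel handle until it meets its orange stop, press it lightly against the stop for a moment, and leave it open resting against it; the stop's setting must not be shoved out of adjustment, so push gently. Then set the amber jar with the red cap upright and fully home in the empty middle well of the case and let it go, not dropping it, without disturbing the other jars and things on the bench.

Things in the scene. Friction and masses are not known exactly. Their poses are not given: they have to be found in the camera images.
- lid (a joint): opening angle of the blue lid in rad: 0 shut, lying level on the case; grows as the handle rises and swings over the hinge. The hinge is stiff: the lid stays at any angle, and moving it takes about 2 to 5 N at the handle. It starts shut or a little ajar (up to 0.25). It meets the orange stop somewhere between 1.57 and 2.05 rad; where exactly differs each time and must be felt
- lid_handle (a point): middle of the lid's steel handle: a round bar 10 mm thick and 100 mm long, parallel to the hinge line, standing 42 mm clear of the lid's front edge in the plane of the lid (free all round, can be straddled from above by a finger on either side, also while the lid turns). It runs on a circle of radius 202 mm about lid_hinge. Axes turn with the lid: y along the bar, -x from hinge to handle
- lid_hinge (a point): middle of the hinge line, on the rear rim of the case, 79 mm above the table. Axes are those of the case: y along the hinge line, -x level from the hinge to the handle of the shut lid, z up. The lid is 8 mm thick, 250 mm long along y, 160 mm deep
- lid_stop: the lid's stop behind the hinge: a steel sleeve (origin at its centre, 57 mm behind, 45 mm above the hinge line, axes as lid_hinge) with a screw-in buffer whose orange 16 mm rubber ball (gives 1 mm per 15 N) meets the lid. The ball's centre is 22 to 44 mm in front (-x), set anew each time. Only friction holds the sleeve: about 10 N at the handle, beyond what moves the lid freely, shoves it back
- well (a point): centre of the mouth of the empty middle well in the black insert of the grey case: square, 43 mm wide with 2 mm chamfers, 23 mm deep; the mouth is 28 mm and the case floor at the bottom of the well 5 mm above the table. Axes as lid_hinge. The case is 160 mm (x) by 250 mm (y), walls 75 mm tall and 5 mm thick. The two other wells are 75 mm to either side along y and hold jars of the same size
- jar_center (a point): centre, half-way up, of the round amber jar with a red cap: 40 mm across, 62 mm tall, about 90 g, cap the top 20 mm, standing upright on the bench. Seated fully home in the well its centre is 8 mm above the mouth of the well
- jar_white_center (a point): centre of the white jar (40 mm across, 62 mm tall) in a well of the case; leave it
- jar_green_center (a point): centre of the green jar with black cap (40 mm across, 62 mm tall) in a well of the case; leave it
- tin: open aluminium tin, 70 mm across, 35 mm tall, origin under its centre; leave it
- thinner: white bottle with blue cap, 60 mm across, 140 mm tall, origin under its centre; leave it
- sanding_block: wooden block 90 x 45 x 22 mm, origin under its centre; leave it
- brush: paint brush, 180 mm long, lying along its x axis; leave it
- painted_hull: green painted model vehicle, 100 x 30 x 32 mm, origin under its centre; leave it
Mind the look-alikes: they are no part of the job. Several things look just like the part that bears jar_center: the one meant starts nearest to the robot's base.

How it is judged (in metres and radians):
On the way, in this order (a step that is already met when the one before it is completed fails the run):
1. the lid is pressed against its stop (at least 5 N on the stop, about 1 N at the handle beyond the hinge's own resistance) (contact force between lid and lid_stop above 5 N), for 0.2 s.
2. the amber jar is fully home in the middle well (horizontal distance between jar_center and well below 0.004 m and z of jar_center in the frame of well below 0.0105 m and angle between jar_center's own z axis and vertical below 0.08 rad), for 0.2 s.
At the end, for the whole second after the job is handed in: The amber jar stands upright in the middle well (centre within 4 mm of the well's, within 2.5 mm of fully home, tilt under 0.08 rad), released and at rest; the lid still stands open, resting against the stop (more than 0.3 N between them) (all of step 2 and contact force between lid and lid_stop above 0.3 N and linear speed of jar below 0.02 m/s and velocity of joint lid below 0.05 rad/s); the robot touches nothing.
It fails at once if the stop is shoved more than 2 mm out of its setting (distance of lid_stop from where it was at the start of the episode above 0.002 m).
It fails at once if the amber jar is tipped over (more than 35 degrees) (angle between jar_center's own z axis and vertical above 0.61 rad).
It fails at once if the amber jar is dropped (falls free of the fingers) (contact force between the fingers and jar below 0.05 N and linear speed of jar above 0.35 m/s).
It fails at once if the amber jar is forced against the case with more than 35 N (contact force between jar and case above 35 N).
It fails at once if another jar or a thing on the bench is moved more than 20 mm (distance of any of jar_white_center, jar_green_center, tin, thinner, sanding_block, brush, painted_hull from where it was at the start of the episode above 0.02 m).
It also fails if it takes over 72 s, if anything falls off the work surface, if the arm or the gripper's body presses on something with over 40 N, if the wrist force passes 120 N, or if a joint passes its speed limit or range.

## Working session

There is one attempt and no reset: what is moved stays moved. The work goes in short steps, Python scripts to look and compute and a shell command to move; the robot and the scene stay as the last step left them, time stands still between calls to the robot, and variables do not carry over. Pictures are saved under pics/ and viewed, at most 10 in all, crops included, and the job is handed in when it is done.

```bash
mkdir -p pics; cat > h.py <<'E'
import numpy as np, cv2
from plant import bot, viewer
from scipy.spatial.transform import Rotation as R
def K(p):
    f=240/np.tan(np.radians(p["fov_y"])/2); return np.array([[f,0,p["cx"]],[0,f,p["cy"]],[0,0,1.]])
def ray(p,uv):
    n=cv2.undistortPoints(np.array([[uv]],float),K(p),np.array(p["dist_coeffs"],float))[0,0]
    T=np.array(p["T"]); return T[:3,3],T[:3,:3]@np.array([n[0],n[1],1.])
def atz(p,uv,z):
    o,d=ray(p,uv); return o+d*(z-o[2])/d[2]
def proj(p,X):
    T=np.array(p["T"]); Ti=np.linalg.inv(T)
    return cv2.projectPoints(np.atleast_2d(X).astype(float),cv2.Rodrigues(Ti[:3,:3])[0],Ti[:3,3],K(p),np.array(p["dist_coeffs"],float))[0][:,0]
def save(p,n): cv2.imwrite("pics/"+n+".png",p["frame"][:,:,::-1])
E
python3 - <<'E'
from h import *
print(bot.get_obs())
for c in("top","side"):
    p=viewer.capture(c); save(p,c+"0"); print(c,np.round(p["T"],3).tolist())
    for t in("lid","lid_handle","lid_hinge","lid_stop","well","jar_center","jar_white_center","jar_green_center","tin","thinner","sanding_block","brush","painted_hull"):
        try: print(t,[(np.round(r["centre"]).tolist(),round(r["score"],2)) for r in viewer.recognise(t,p)][:4])
        except Exception as e: print(t,e)
E
```

```text
{'time': 0.0, 'joint_positions': array([ 1.07298364e+00,  3.42737367e-01,  1.52503309e+00, -7.06630637e-06,
        1.27542594e+00, -1.46035761e-01]), 'dq': array([-0.00025989, -0.00080826, -0.00033775,  0.00036056, -0.00219899,
       -0.00189671]), 'tau': array([ 3.42986618e-05, -4.31252110e+01, -2.44215310e+01,  7.17959111e-02,
        5.61997353e-02, -1.65405140e-04]), 'tool_pos': array([180.69154656, 492.47396068, 226.03177332]), 'tcp_rot': array([-3.14000500e+00, -2.26686579e-04,  2.78981761e+00]), 'contact_force': array([-0.30114887,  0.2476707 ,  0.24467437]), 'moment': array([-0.00856131,  0.03607929, -0.02026514]), 'finger_force': 0.0, 'grip_width': 91.65310270721717}
top [[-0.024, -0.996, 0.083, 459.223], [-1.0, 0.025, 0.015, -30.828], [-0.017, -0.083, -0.996, 1328.314], [0.0, 0.0, 0.0, 1.0]]
lid [([302.0, 256.0], 0.65)]
lid_handle [([303.0, 255.0], 0.83)]
lid_hinge [([299.0, 256.0], 0.88)]
lid_stop []
well [([300.0, 256.0], 0.89)]
jar_center [([494.0, 277.0], 0.86), ([433.0, 268.0], 0.8), ([456.0, 244.0], 0.78), ([372.0, 211.0], 0.57)]
jar_white_center []
jar_green_center []
tin [([419.0, 200.0], 0.82)]
thinner [([367.0, 176.0], 0.7)]
sanding_block [([480.0, 340.0], 0.89)]
brush [([465.0, 203.0], 0.69)]
painted_hull [([179.0, 318.0], 0.72)]
side [[0.758, -0.42, 0.499, -83.841], [-0.652, -0.473, 0.593, -742.988], [-0.013, -0.775, -0.632, 900.483], [0.0, 0.0, 0.0, 1.0]]
lid [([305.0, 238.0], 0.91), ([483.0, 340.0], 0.42)]
lid_handle [([307.0, 237.0], 0.6)]
lid_hinge [([300.0, 245.0], 0.79), ([438.0, 296.0], 0.22)]
lid_stop []
well [([300.0, 250.0], 0.69), ([483.0, 336.0], 0.65)]
jar_center [([436.0, 345.0], 0.65), ([391.0, 267.0], 0.65), ([398.0, 338.0], 0.6), ([445.0, 400.0], 0.55)]
jar_white_center []
jar_green_center []
tin [([439.0, 295.0], 0.68)]
thinner [([413.0, 248.0], 0.98)]
sanding_block [([371.0, 443.0], 0.64)]
brush [([486.0, 338.0], 0.55)]
painted_hull [([185.0, 224.0], 0.64)]
```

View pics/top0.png

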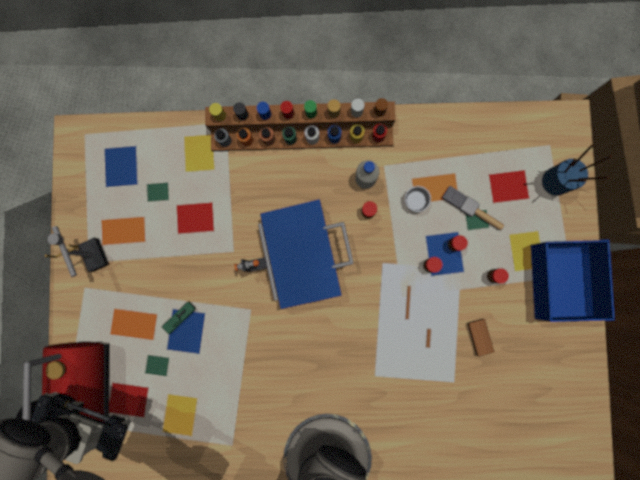

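View pics/side0.png

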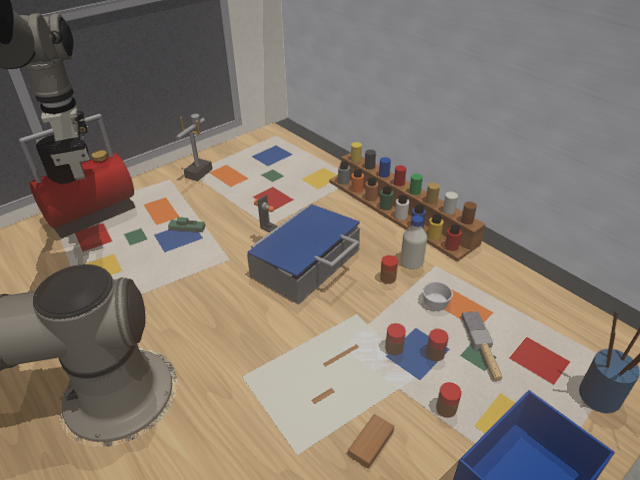

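```bash
cat > fit.py <<'E'
from h import *
from scipy.optimize import least_squares
def quad(m):
    c=max(cv2.findContours(m.astype(np.uint8),cv2.RETR_EXTERNAL,cv2.CHAIN_APPROX_NONE)[0],key=cv2.contourArea)
    h=cv2.convexHull(c)
    for e in np.arange(2,40,.5):
        q=cv2.approxPolyDP(h,e,True)
        if len(q)<=4: return q[:,0].astype(float)
E
python3 - <<'E'
from fit import *
P={c:viewer.capture(c) for c in("top","side")}
for c,p in P.items():
    for r in viewer.cut_out("lid",p)[:1]:
        m=r["pixels"]; print(c,m.sum(),quad(m).tolist())
    hsv=cv2.cvtColor(p["frame"],cv2.COLOR_RGB2HSV)
    b=((hsv[...,0]>105)&(hsv[...,0]<125)&(hsv[...,1]>130)).astype(np.uint8)
    n,l,s,ce=cv2.connectedComponentsWithStats(b)
    k=l[255 if c=="top" else 238,302]; print("hsv",s[k],quad(l==k).tolist())
    for r in viewer.cut_out("jar_center",p)[:6]:
        m=r["pixels"]; hh=m&((hsv[...,0]<8)|(hsv[...,0]>172))&(hsv[...,1]>120)
        ys,xs=np.nonzero(hh); uv=[xs.mean(),ys.mean()]
        w=atz(p,uv,60 if c=="top" else 54); print(np.round(uv,1),np.round(w,1),np.hypot(*w[:2]).round(1),r["score"])
    for t in("tin","thinner","brush","sanding_block","painted_hull"):
        r=viewer.recognise(t,p); 
        if r: print(t,np.round(atz(p,r[0]["centre"],{"thinner":70}.get(t,15)),0))
    f=p["frame"]; cx,cy=(300,255) if c=="top" else (305,245)
    cv2.imwrite(f"pics/{c}c.png",cv2.resize(f[cy-75:cy+75,cx-100:cx+100,::-1],None,fx=4,fy=4,interpolation=2))
E
```

```text
top 6399 [[320.0, 200.0], [353.0, 263.0], [281.0, 308.0], [261.0, 214.0]]
hsv [ 262  201   78  107 5773] [[318.0, 201.0], [339.0, 294.0], [281.0, 307.0], [262.0, 214.0]]
[458.2 242.8] [ 554.6 -351.7   60. ] 656.7 0.76
[369.2 209.4] [ 647.1 -125.6   60. ] 659.2 0.74
[433.1 264.5] [ 500.4 -284.8   60. ] 575.8 0.67
[499.  275.5] [ 468.  -452.4   60. ] 650.9 0.58
tin [ 674. -264.   15.]
thinner [ 737. -119.   70.]
brush [ 654. -386.   15.]
sanding_block [ 307. -414.   15.]
painted_hull [371. 382.  15.]
side 4207 [[358.0, 222.0], [298.0, 275.0], [249.0, 253.0], [310.0, 205.0]]
hsv [     0      0    640    480 302164] [[639.0, 0.0], [639.0, 479.0], [0.0, 479.0], [0.0, 0.0]]
[450.3 393.6] [ 468.1 -456.1   54. ] 653.6 0.87
[396.4 332. ] [ 503.1 -285.8   54. ] 578.6 0.8
[438.8 337.9] [ 557.2 -354.9   54. ] 660.6 0.77
tin [ 688. -256.   15.]
thinner [ 728. -136.   70.]
brush [ 663. -399.   15.]
sanding_block [ 305. -416.   15.]
painted_hull [382. 393.  15.]
```

View pics/topc.png

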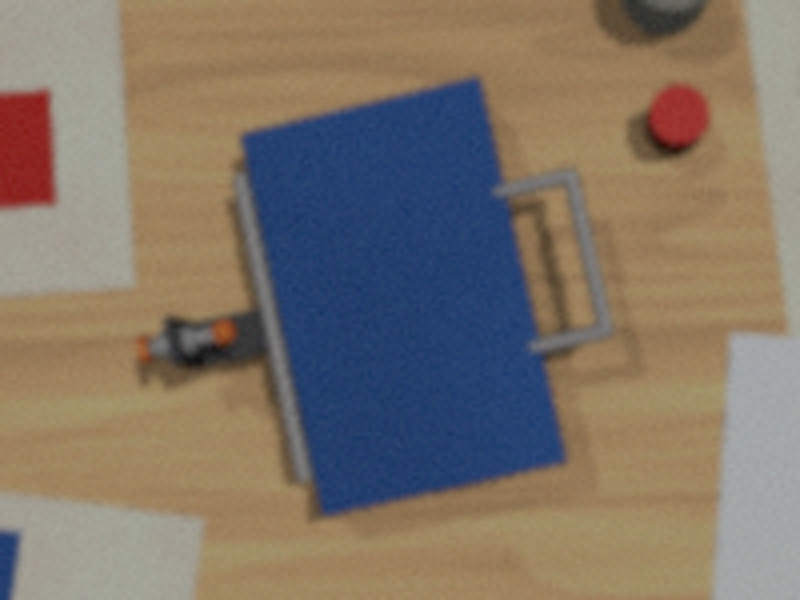

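View pics/sidec.png

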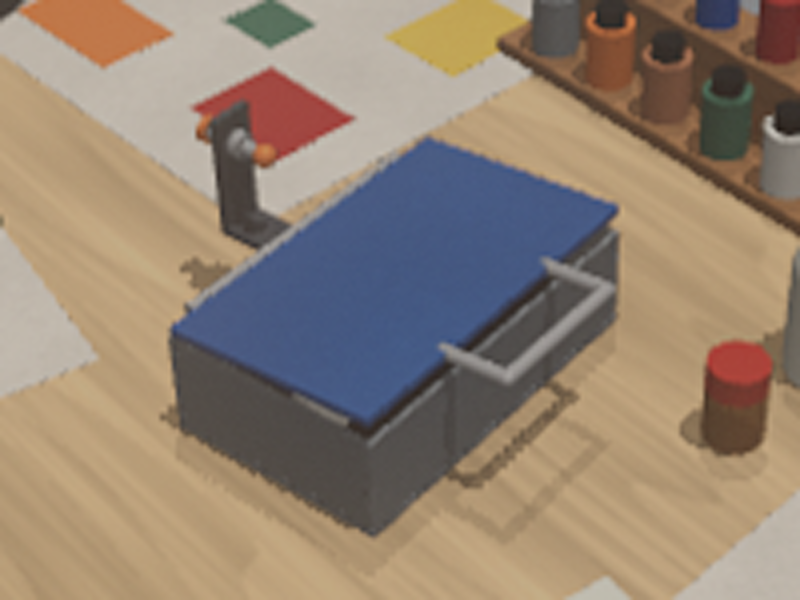

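```bash
cat > caseframe.py <<'E'
from fit import *
def lidpt(q,X):  # q: hx hy yaw ang
    hx,hy,yw,a=q; return (R.from_euler("z",yw)*R.from_euler("y",a)).apply(X)+[hx,hy,79]
def cpt(q,X): return R.from_euler("z",q[2]).apply(X)+[q[0],q[1],79]
E
python3 - <<'E'
from caseframe import *
P={c:viewer.capture(c) for c in("top","side")}
L=np.array([[0,-125,4],[-160,-125,4],[-160,125,4],[0,125,4],[-202,-50,0],[-202,50,0]],float)
uv={"top":np.array([[243,133],[480,78],[565,462],[322,515],[574,174],[605,330]],float),
"side":np.array([[430,140],[618,210],[367,425],[175,328],[608,289],[508,374]],float)}
off={"top":(200,180),"side":(205,170)}; ball={"top":[225,332],"side":[263,155]}
for c in uv: uv[c]=(uv[c]+.5)/4-.5+off[c]; ball[c]=(np.array(ball[c])+.5)/4-.5+off[c]
def res(q,cs):
    r=[]
    for c in cs:
        r.append((proj(P[c],lidpt(q,L))-uv[c]).ravel())
        r.append((proj(P[c],cpt(q,[[57-q[4],0,45]]))-ball[c]).ravel())
    return np.concatenate(r)
for cs in(["top"],["side"],["top","side"]):
    s=least_squares(res,[520,80,1.78,.1,33],args=(cs,),loss="soft_l1"); q=s.x
    print(cs,np.round(q,3)); print(np.round(res(q,cs).reshape(-1,2),1).tolist())
print("handle",lidpt(q[:4],[[-202,0,0]]),"well",cpt(q,[[-80,0,-51]]))
np.save("q.npy",q)
E
```

```text
Traceback (most recent call last):
  File "caseframe.py", line 3, in lidpt
    hx,hy,yw,a=q; return (R.from_euler("z",yw)*R.from_euler("y",a)).apply(X)+[hx,hy,79]
    ^^^^^^^^^^
ValueError: too many values to unpack (expected 4)
```

```bash
sed -i 's/a=q;/a=q[:4];/' caseframe.py
cat > f1.py <<'E'
from caseframe import *
P={c:viewer.capture(c) for c in("top","side")}
L=np.array([[0,-125,4],[-160,-125,4],[-160,125,4],[0,125,4],[-202,-50,0],[-202,50,0]],float)
uv={"top":np.array([[243,133],[480,78],[565,462],[322,515],[574,174],[605,330]],float),
"side":np.array([[430,140],[618,210],[367,425],[175,328],[608,289],[508,374]],float)}
off={"top":(200,180),"side":(205,170)}; ball={"top":[225,332],"side":[263,155]}
for c in uv: uv[c]=(uv[c]+.5)/4-.5+off[c]; ball[c]=(np.array(ball[c])+.5)/4-.5+off[c]
def res(q,cs):
    r=[]
    for c in cs:
        r.append((proj(P[c],lidpt(q,L))-uv[c]).ravel())
        r.append((proj(P[c],cpt(q,[[57-q[4],0,45]]))-ball[c]).ravel())
    return np.concatenate(r)
for cs in(["top"],["side"],["top","side"]):
    s=least_squares(res,[520,80,1.78,.1,33],args=(cs,),loss="soft_l1"); q=s.x
    print(cs,np.round(q,3)); print(np.round(res(q,cs).reshape(-1,2),1).tolist())
print("handle",lidpt(q[:4],[[-202,0,0]]),"well",cpt(q,[[-80,0,-51]]))
np.save("q.npy",q)
E
python3 f1.py
```

```text
['top'] [5.20078e+02 1.31676e+02 1.76300e+00 1.30000e-01 2.75540e+01]
[[-0.9, -0.2], [0.3, -1.2], [0.6, 0.5], [-0.4, 0.7], [-0.3, 0.1], [0.7, 0.2], [-0.1, -0.4]]
['side'] [5.20190e+02 1.32591e+02 1.76100e+00 1.00000e-01 2.30620e+01]
[[-0.2, -0.6], [1.5, -1.2], [0.0, -1.4], [-1.9, 0.1], [0.4, 0.4], [0.1, 1.2], [-0.2, 0.4]]
['top', 'side'] [5.19908e+02 1.32296e+02 1.76400e+00 1.00000e-01 2.60770e+01]
[[-1.1, -0.1], [0.3, -0.9], [0.6, 0.5], [-0.6, 0.7], [-0.3, 0.3], [0.6, 0.3], [-0.9, -0.2], [-0.3, -0.6], [1.4, -1.2], [0.2, -1.4], [-1.9, 0.3], [0.5, 0.4], [0.2, 1.2], [0.6, 1.0]]
handle [[558.42165812 -64.96033906  99.25965051]] well [[535.23797438  53.77899751  28.        ]]
```

```bash
python3 -m handwheel '0 0 -0.8 0 0 0 -0.35;0 0 -0.8 0 0 0 -0.35;0 0 -0.8 0 0 -0.173 -0.35;0 0 -0.8 0 0 -0.173 -0.35;0 0 -0.8 0 0 -0.173 -0.35;0 0 -0.8 0 0 -0.173 -0.35;0 0 -0.8 0 0 -0.173 -0.35'
python3 -m handwheel '-0.38 -0.89 0 0 0 0 -0.35;-0.38 -0.89 0 0 0 0 -0.35;-0.38 -0.89 0 0 0 0 -0.35'
python3 -m handwheel '-0.38 -0.89 0 0 0 0 -0.35;-0.38 -0.89 0 0 0 0 -0.35;-0.38 -0.89 0 0 0 0 -0.35'
python3 -m handwheel '-0.38 -0.89 0 0 0 0 -0.35;-0.38 -0.89 0 0 0 0 -0.35;-0.38 -0.89 0 0 0 0 -0.35'
python3 -m handwheel '-0.38 -0.89 0 0 0 0 -0.35;-0.38 -0.89 0 0 0 0 -0.35;-0.38 -0.89 0 0 0 0 -0.35'
```

```text
time: 2.98
tool_pos: [180.9, 492.8, 306.8]
tcp_rot: [3.142, 0.0, -2.943]
contact_force: [0.4, 0.6, -0.0]
grip_width: 50.0
finger_force: 0.0
time: 3.23
tool_pos: [236.7, 409.7, 306.7]
tcp_rot: [-3.14, 0.001, -2.951]
contact_force: [0.5, 1.0, 0.2]
grip_width: 31.6
finger_force: 0.0
time: 3.48
tool_pos: [291.3, 329.3, 306.9]
tcp_rot: [-3.14, 0.001, -2.952]
contact_force: [-0.0, 1.0, 0.2]
grip_width: 29.7
finger_force: 0.0
time: 3.73
tool_pos: [345.7, 249.1, 306.8]
tcp_rot: [-3.14, 0.001, -2.953]
contact_force: [-0.5, 1.2, 1.0]
grip_width: 29.8
finger_force: 0.0
time: 3.98
tool_pos: [400.1, 168.7, 306.7]
tcp_rot: [-3.14, 0.001, -2.953]
contact_force: [0.8, -0.1, -0.5]
grip_width: 30.2
finger_force: 0.0
```

```bash
python3 -m handwheel '-0.38 -0.89 0 0 0 0 -0.35;-0.38 -0.89 0 0 0 0 -0.35;-0.38 -0.89 0 0 0 0 -0.35'
python3 -m handwheel '-0.38 -0.89 0.7 0 0 0 -0.35;-0.38 -0.89 0.7 0 0 0 -0.35;-0.38 -0.89 0.7 0 0 0 -0.35;-0.38 -0.89 0.7 0 0 0 -0.35;-0.38 -0.89 0.7 0 0 0 -0.35' 
python3 - <<'E'
from caseframe import *
p=viewer.capture("wrist"); save(p,"w1"); q=np.load("q.npy")
print(np.round(p["T"],3).tolist()); o=bot.get_obs(); print(o["tool_pos"],o["tcp_rot"])
print(proj(p,lidpt(q,[[-202,-50,0],[-202,0,0],[-202,50,0]])))
print([(r["centre"],r["score"]) for r in viewer.recognise("lid_handle",p)])
E
```

```text
time: 4.23
tool_pos: [454.4, 88.3, 306.5]
tcp_rot: [-3.14, 0.001, -2.953]
contact_force: [-0.6, 0.3, 0.9]
grip_width: 29.6
finger_force: 0.0
time: 4.65
tool_pos: [506.2, 11.0, 235.2]
tcp_rot: [3.14, -0.003, -2.953]
contact_force: [-1.0, 0.4, 0.6]
grip_width: 29.8
finger_force: 0.0
[[-0.187, 0.953, 0.238, 442.319], [0.982, 0.182, 0.046, -1.075], [0.001, 0.242, -0.97, 393.398], [0.0, 0.0, 0.0, 1.0]]
[506.32960068  11.90222341 236.44308453] [ 3.14080739e+00 -9.94862709e-04 -2.95110890e+00]
[[219.3794157  324.11925447]
 [214.85156959 267.43687983]
 [210.30243736 205.86049589]]
[]
```

View pics/w1.png

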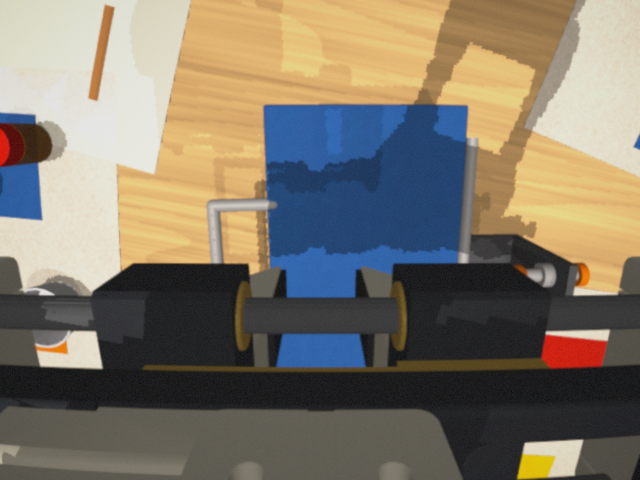

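```bash
python3 -m handwheel '-0.36 -0.84 0 0 0 0 -0.35;-0.36 -0.84 0 0 0 0 -0.35;-0.36 -0.84 0.3 0 0 0 -0.35;-0.36 -0.84 0.8 0 0 0 -0.35;-0.36 -0.84 0.8 0 0 0 -0.35;-0.36 -0.84 0.8 0 0 0 -0.35'
python3 - <<'E'
from caseframe import *
p=viewer.capture("wrist"); q=np.load("q.npy"); o=bot.get_obs(); print(o["tool_pos"],o["tcp_rot"]); save(p,"w2")
print(proj(p,lidpt(q,[[-202,-50,0],[-202,0,0],[-202,50,0]])),proj(p,o["tool_pos"]))
E
```

```text
time: 5.25
tool_pos: [556.0, -62.1, 155.1]
tcp_rot: [3.139, -0.005, -2.949]
contact_force: [0.1, 1.1, 0.8]
grip_width: 29.7
finger_force: 0.0
[557.52919547 -62.32949465 157.46290251] [ 3.14095632e+00 -7.14363012e-04 -2.94837827e+00]
[[314.5884252  333.9346801 ]
 [314.20176021 255.5206695 ]
 [313.81208616 167.80105832]] [[318.72947878 294.8437602 ]]
```

View pics/w2.png

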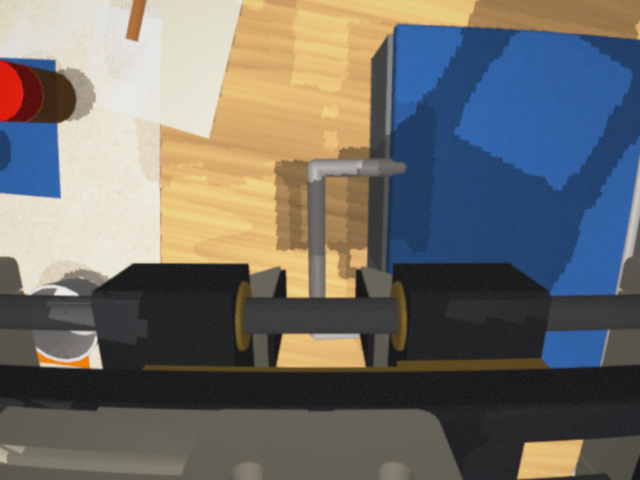

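```bash
python3 -m handwheel '0 0 0.4 0 0 0 -0.35;0 0 0.77 0 0 0 -0.35;0 0 0.77 0 0 0 -0.35;0 0 0.77 0 0 0 -0.35;0 0 0.77 0 0 0 -0.35' && python3 -m handwheel '0 0 0 0 0 0 -1;0 0 0 0 0 0 -1;0 0 0 0 0 0 -1;0 0 0 0 0 0 -1;0 0 0 0 0 0 -1;0 0 0 0 0 0 -1;0 0 0 0 0 0 -1;0 0 0 0 0 0 -1'
```

```text
time: 5.72
tool_pos: [559.8, -63.5, 83.1]
tcp_rot: [-3.14, 0.005, -2.949]
contact_force: [1.0, -0.2, 0.4]
grip_width: 29.7
finger_force: 0.0
time: 6.38
tool_pos: [558.5, -63.9, 80.0]
tcp_rot: [-3.141, 0.001, -2.95]
contact_force: [2.1, -3.0, 1.8]
grip_width: 9.4
finger_force: 30.0
```

```bash
python3 -m handwheel '0 0.01 -0.09 0 0 0 -1;0 0.03 -0.2 0 0 0 -1;0 0.05 -0.3 0 0 0 -1;0 0.08 -0.395 0 0 0 -1;0 0.113 -0.49 0 0 0 -1;0 0.149 -0.585 0 0 0 -1;0 0.191 -0.677 0 0 0 -1;0 0.237 -0.767 0 0 0 -1'; python3 -m handwheel '0 0 0 0 0 0 -1;0 0 0 0 0 0 -1'
```

```text
time: 7.05
tool_pos: [554.3, -43.0, 157.3]
tcp_rot: [-3.136, 0.002, -2.95]
contact_force: [4.1, -12.5, 0.8]
grip_width: 9.0
finger_force: 30.0
time: 7.22
tool_pos: [554.3, -42.6, 158.0]
tcp_rot: [-3.136, 0.002, -2.95]
contact_force: [1.8, -10.1, 6.3]
grip_width: 8.8
finger_force: 30.0
```

```bash
python3 -m handwheel '0 0.03 -0.09 0 0 0 -1;0 0.085 -0.175 0 0 0 -1;0 0.14 -0.255 0 0 0 -1;0 0.205 -0.333 0 0 0 -1;0 0.273 -0.41 0 0 0 -1;0 0.345 -0.481 0 0 0 -1;0 0.421 -0.55 0 0 0 -1;0 0.497 -0.614 0 0 0 -1'; python3 -m handwheel '0 0 0 0 0 0 -1;0 0 0 0 0 0 -1'
```

```text
time: 7.88
tool_pos: [545.0, 4.3, 220.4]
tcp_rot: [-3.133, 0.003, -2.951]
contact_force: [-0.2, -17.9, 12.8]
grip_width: 8.8
finger_force: 30.0
time: 8.05
tool_pos: [544.9, 5.2, 221.1]
tcp_rot: [-3.134, 0.004, -2.95]
contact_force: [-2.8, -14.1, 17.6]
grip_width: 8.8
finger_force: 30.0
```

```bash
python3 -m handwheel '0 0 0 0 0 0 -0.55;0 0 0 0 0 0 -0.55;0 0 0 0 0 0 -0.55;0 0 0 0 0 0 -0.55'; python3 - <<'E'
from caseframe import *
p=viewer.capture("side"); q=np.load("q.npy"); o=bot.get_obs(); print(o["tool_pos"],o["contact_force"])
for a in(.85,.9,.95): q[3]=a; print(a,np.round(proj(p,lidpt(q,[[-202,-50,0],[-202,50,0],[-160,125,4],[-160,-125,4]]))-[215,130],0).tolist())
cv2.imwrite("pics/s3.png",cv2.resize(p["frame"][130:280,215:415,::-1],None,fx=4,fy=4,interpolation=2))
E
```

```text
time: 8.38
tool_pos: [543.1, 9.0, 217.1]
tcp_rot: [3.14, -0.002, -2.95]
contact_force: [0.6, 0.1, 0.0]
grip_width: 20.9
finger_force: 0.0
[543.2285524    9.04314455 217.12510653] [ 0.11861081 -0.14788017 -0.19671777]
0.85 [[120.0, 57.0], [92.0, 77.0], [60.0, 99.0], [128.0, 49.0]]
0.9 [[117.0, 53.0], [89.0, 73.0], [58.0, 96.0], [126.0, 47.0]]
0.95 [[114.0, 50.0], [87.0, 70.0], [55.0, 93.0], [124.0, 44.0]]
```

View pics/s3.png

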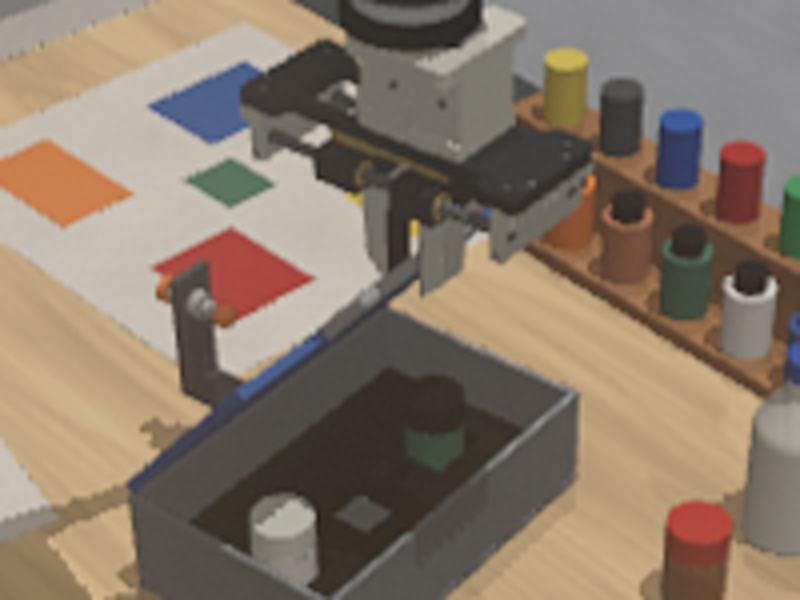

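```bash
python3 -m handwheel '0 0.08 -0.06 0 0 0 -0.55;0 0.164 -0.117 0 0 0 -0.55;0 0.25 -0.17 0 0 0 -0.55;0 0.34 -0.22 0 0 0 -0.55;0 0.43 -0.26 0 0 0 -0.55;0 0.52 -0.3 0 0 0 -0.55;0 0.62 -0.335 0 0 0 -0.55;0 0.715 -0.364 0 0 0 -0.55'; python3 -m handwheel '0 0.1 -0.025 0 0 0 -0.55;0 0.2 -0.045 0 0 0 -0.55;0 0.3 -0.06 0 0 0 -0.55;0 0.35 -0.065 0 0 0 -0.55;0 0.4 -0.07 0 0 0 -0.55;0 0.4 -0.07 0 0 0 -0.55'
```

```text
time: 9.1
tool_pos: [530.4, 79.7, 255.5]
tcp_rot: [-3.141, 0.002, -2.95]
contact_force: [1.8, -4.2, 2.4]
grip_width: 20.6
finger_force: 1.9
time: 9.6
tool_pos: [522.1, 119.3, 260.9]
tcp_rot: [3.14, -0.001, -2.949]
contact_force: [0.1, -0.1, -0.3]
grip_width: 20.8
finger_force: 0.0
```

```bash
python3 -m handwheel '0 0.05 0 0 0 0 -0.55;0 0.1 0 0 0 0 -0.55;0 0.15 0 0 0 0 -0.55;0 0.2 0 0 0 0 -0.55;0 0.25 0 0 0 0 -0.55;0 0.3 0 0 0 0 -0.55'; python3 -m handwheel '0 0.05 0 0 0 0 -0.55;0 0.1 0.005 0 0 0 -0.55;0 0.1 0.005 0 0 0 -0.55'
```

```text
time: 10.1
tool_pos: [516.6, 147.9, 261.1]
tcp_rot: [3.141, -0.0, -2.95]
contact_force: [-0.6, -2.8, 1.0]
grip_width: 20.7
finger_force: 1.2
time: 10.35
tool_pos: [514.6, 158.5, 260.6]
tcp_rot: [3.141, -0.0, -2.949]
contact_force: [0.2, 0.1, 0.6]
grip_width: 20.9
finger_force: 0.0
```

```bash
python3 - <<'E'
from caseframe import *
q=np.load("q.npy"); o=bot.get_obs(); print(o["tool_pos"],o["contact_force"])
for c,(x,y) in {"side":(215,110),"top":(200,180)}.items():
    p=viewer.capture(c); q[3]=1.7; print(c,np.round(4*(proj(p,lidpt(q,[[-202,-50,0],[-202,50,0],[-160,125,4],[-160,-125,4]]))-[x,y]),0).tolist())
    cv2.imwrite(f"pics/{c}4.png",cv2.resize(p["frame"][y:y+150,x:x+200,::-1],None,fx=4,fy=4,interpolation=2))
E
python3 -c "
import cv2,numpy as np
a=cv2.imread('pics/side4.png');b=cv2.imread('pics/top4.png')
cv2.imwrite('pics/both4.png',cv2.resize(np.hstack([a,b]),(800,300)))"
```

```text
[514.61238853 158.45535061 260.55651   ] [0.21354173 0.09742881 0.64715129]
side [[268.0, 151.0], [151.0, 221.0], [67.0, 342.0], [352.0, 164.0]]
top [[163.0, 225.0], [201.0, 407.0], [244.0, 541.0], [153.0, 101.0]]
```

View pics/both4.png

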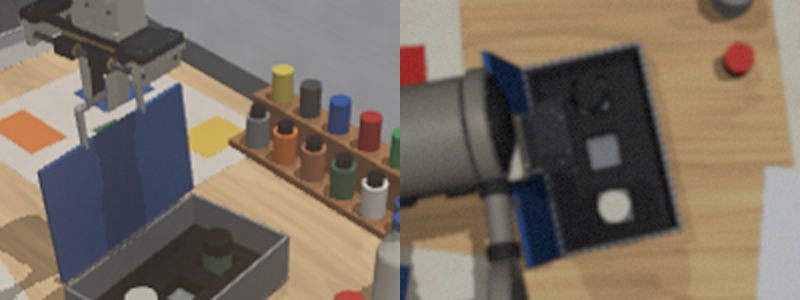

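```bash
python3 -m handwheel '0 0.03 0 0 0 0 -0.55;0 0.06 0.005 0 0 0 -0.55;0 0.08 0.01 0 0 0 -0.55;0 0.1 0.012 0 0 0 -0.55;0 0.12 0.015 0 0 0 -0.55;0 0.135 0.018 0 0 0 -0.55;0 0.15 0.02 0 0 0 -0.55'
python3 -m handwheel '0 0.015 0.003 0 0 0 -0.55;0 0.03 0.007 0 0 0 -0.55;0 0.04 0.01 0 0 0 -0.55;0 0.05 0.013 0 0 0 -0.55'; python3 -m handwheel '0 0.01 0.003 0 0 0 -0.55;0 0.02 0.007 0 0 0 -0.55;0 0.03 0.01 0 0 0 -0.55;0 0.04 0.013 0 0 0 -0.55'
```

```text
time: 11.03
tool_pos: [512.1, 172.1, 258.8]
tcp_rot: [3.142, 0.0, -2.95]
contact_force: [-0.8, -1.6, 1.5]
grip_width: 20.7
finger_force: 1.1
time: 11.37
tool_pos: [511.2, 177.0, 257.4]
tcp_rot: [3.141, 0.0, -2.95]
contact_force: [-0.7, -1.3, 1.0]
grip_width: 20.7
finger_force: 1.0
time: 11.7
tool_pos: [510.4, 180.9, 256.1]
tcp_rot: [3.141, 0.0, -2.95]
contact_force: [0.4, -1.6, 1.6]
grip_width: 20.7
finger_force: 1.0
```

```bash
python3 -m handwheel '0 0.01 0.003 0 0 0 -0.55;0 0.02 0.007 0 0 0 -0.55;0 0.03 0.01 0 0 0 -0.55;0 0.04 0.013 0 0 0 -0.55'; python3 -m handwheel '0 0.01 0.003 0 0 0 -0.55;0 0.02 0.007 0 0 0 -0.55;0 0.03 0.01 0 0 0 -0.55' ; python3 -m handwheel '0 0.01 0.003 0 0 0 -0.55;0 0.02 0.007 0 0 0 -0.55;0 0.03 0.01 0 0 0 -0.55'
```

```text
time: 12.03
tool_pos: [509.6, 184.8, 254.8]
tcp_rot: [3.142, -0.0, -2.95]
contact_force: [-0.2, -1.9, 1.0]
grip_width: 20.5
finger_force: 1.0
time: 12.28
tool_pos: [509.0, 187.8, 253.8]
tcp_rot: [3.142, -0.0, -2.95]
contact_force: [0.4, -2.8, 1.1]
grip_width: 20.8
finger_force: 1.0
time: 12.53
tool_pos: [508.4, 190.7, 252.8]
tcp_rot: [3.142, -0.0, -2.95]
contact_force: [0.8, -2.7, 1.0]
grip_width: 20.8
finger_force: 1.0
```

```bash
python3 -m handwheel '0 0.01 0.004 0 0 0 -0.55;0 0.02 0.008 0 0 0 -0.55;0 0.03 0.012 0 0 0 -0.55'; python3 -m handwheel '0 0.01 0.004 0 0 0 -0.55;0 0.02 0.008 0 0 0 -0.55;0 0.03 0.012 0 0 0 -0.55'
```

```text
time: 12.78
tool_pos: [507.9, 193.7, 251.6]
tcp_rot: [3.142, 0.0, -2.95]
contact_force: [0.7, -0.9, 1.1]
grip_width: 20.5
finger_force: 1.0
time: 13.03
tool_pos: [507.3, 196.6, 250.4]
tcp_rot: [3.142, 0.0, -2.95]
contact_force: [0.2, -2.4, 1.5]
grip_width: 20.8
finger_force: 1.0
```

```bash
python3 -m handwheel '0 0.01 0.004 0 0 0 -0.55;0 0.02 0.008 0 0 0 -0.55;0 0.03 0.012 0 0 0 -0.55'; python3 -m handwheel '0 0.01 0.004 0 0 0 -0.55;0 0.02 0.008 0 0 0 -0.55'
```

```text
time: 13.28
tool_pos: [506.7, 199.6, 249.2]
tcp_rot: [3.142, 0.0, -2.95]
contact_force: [0.2, -1.4, 1.0]
grip_width: 20.2
finger_force: 0.9
time: 13.45
tool_pos: [506.4, 201.6, 248.4]
tcp_rot: [3.142, 0.0, -2.95]
contact_force: [-0.1, -0.7, 2.0]
grip_width: 20.6
finger_force: 0.9
```

```bash
python3 -m handwheel '0 0.01 0.004 0 0 0 -0.55;0 0.02 0.008 0 0 0 -0.55'; python3 -m handwheel '0 0.01 0.004 0 0 0 -0.55;0 0.02 0.008 0 0 0 -0.55'
```

```text
time: 13.62
tool_pos: [506.0, 203.5, 247.6]
tcp_rot: [3.141, 0.0, -2.95]
contact_force: [-0.4, -1.6, 1.3]
grip_width: 20.6
finger_force: 0.9
time: 13.78
tool_pos: [505.6, 205.5, 246.8]
tcp_rot: [3.142, 0.0, -2.95]
contact_force: [0.2, -1.4, 0.3]
grip_width: 20.6
finger_force: 0.9
```

```bash
python3 -m handwheel '0 0.01 0.004 0 0 0 -0.55;0 0.02 0.008 0 0 0 -0.55'; python3 -m handwheel '0 0.01 0.004 0 0 0 -0.55;0 0.02 0.008 0 0 0 -0.55'
```

```text
time: 13.95
tool_pos: [505.3, 207.3, 246.1]
tcp_rot: [-3.141, 0.0, -2.95]
contact_force: [0.7, -2.7, 3.0]
grip_width: 20.8
finger_force: 1.3
time: 14.12
tool_pos: [504.9, 209.1, 245.3]
tcp_rot: [-3.141, 0.0, -2.95]
contact_force: [0.3, -4.7, 2.0]
grip_width: 20.6
finger_force: 1.9
```

```bash
python3 -m handwheel '0 0.01 0.004 0 0 0 -0.55;0 0.01 0.004 0 0 0 -0.55'; python3 -m handwheel '0 0 0 0 0 0 -0.55;0 0 0 0 0 0 -0.55;0 0 0 0 0 0 -0.55;0 0 0 0 0 0 -0.55'
```

```text
time: 14.28
tool_pos: [504.7, 210.2, 244.9]
tcp_rot: [-3.141, 0.0, -2.95]
contact_force: [-0.3, -3.1, 3.4]
grip_width: 20.6
finger_force: 1.9
time: 14.62
tool_pos: [504.7, 210.2, 244.9]
tcp_rot: [-3.142, 0.0, -2.95]
contact_force: [0.4, -3.6, 3.2]
grip_width: 20.8
finger_force: 2.1
```

```bash
python3 -m handwheel '0 0.01 0.004 0 0 0 -0.55;0 0.01 0.004 0 0 0 -0.55;0 0.01 0.004 0 0 0 -0.55;0 0.01 0.004 0 0 0 -0.55;0 0.01 0.004 0 0 0 -0.55'; python3 -m handwheel '0 -0.01 0 0 0 0 -0.55;0 -0.02 0 0 0 0 -0.55;0 -0.03 0 0 0 0 -0.55;0 -0.04 0 0 0 0 -0.55;0 -0.055 0 0 0 0 -0.5;0 -0.065 0 0 0 0 -0.45;0 -0.065 0 0 0 0 -0.4;0 -0.065 0 0 0 0 -0.35'
```

```text
time: 15.03
tool_pos: [504.5, 211.1, 244.5]
tcp_rot: [-3.141, 0.0, -2.95]
contact_force: [0.6, -5.1, 3.5]
grip_width: 20.9
finger_force: 2.5
time: 15.7
tool_pos: [505.7, 204.9, 244.4]
tcp_rot: [3.141, 0.0, -2.95]
contact_force: [-0.9, 0.3, 1.3]
grip_width: 29.1
finger_force: 0.0
```

```bash
python3 -m handwheel '0 0 -0.1 0 0 0 -0.35;0 0 -0.3 0 0 0 -0.35;0 0 -0.6 0 0 0 -0.3;0 0 -0.9 0 0 0 -0.3;0 0 -0.9 0 0 0 -0.3;0 0 -0.9 0 0 0 -0.3'; python3 -m handwheel '0 -0.4 0 0 0 0 0.3;0 -0.8 0 0 0 0 0.3;0 -1 0 0 0 0 0.3;0 -1 0 0 0 0 0.3'; 
python3 -m handwheel '0 0 0 0 0 0.25 0.3;0 0 0 0 0 0.25 0.3;0 0 0 0 0 0.25 0.3;0 0 0 0 0 0.25 0.3;0 0 0 0 0 0.25 0.3;0 0 0 0 0 0.25 0.3;0 0 0 0 0 0.25 0.3'; python3 -m handwheel '0 0 0 0 0 0.25 0.3;0 0 0 0 0 0.25 0.3;0 0 0 0 0 0.25 0.3;0 0 0 0 0 0.25 0.3;0 0 0 0 0 0.25 0.3;0 0 0 0 0 0.25 0.3;0 0 0 0 0 0.25 0.3'
```

```text
time: 16.2
tool_pos: [506.4, 205.1, 336.9]
tcp_rot: [3.141, 0.005, -2.95]
contact_force: [-0.5, -0.6, -1.0]
grip_width: 32.6
finger_force: 0.0
time: 16.53
tool_pos: [525.0, 103.1, 333.2]
tcp_rot: [-3.141, -0.002, -2.954]
contact_force: [-0.8, 0.1, -0.4]
grip_width: 54.6
finger_force: 0.0
time: 17.12
tool_pos: [524.2, 107.6, 333.5]
tcp_rot: [-3.141, -0.002, 2.542]
contact_force: [-0.1, 0.5, 0.8]
grip_width: 59.9
finger_force: 0.0
time: 17.7
tool_pos: [524.2, 107.6, 333.5]
tcp_rot: [-3.14, -0.001, 1.757]
contact_force: [0.7, -0.0, 0.1]
grip_width: 59.9
finger_force: 0.0
```

```bash
for i in 1; do python3 -m handwheel '-0.955 -0.2375 0 0 0 0 0.3;-0.955 -0.2375 0 0 0 0 0.3;-0.955 -0.2375 0 0 0 0 0.3'; python3 -m handwheel '-0.955 -0.2375 0 0 0 0 0.3;-0.955 -0.2375 0 0 0 0 0.3;-0.955 -0.2375 0 0 0 0 0.3'; python3 -m handwheel '-0.955 -0.2375 0.4 0 0 0 0.3;-0.955 -0.2375 0.4 0 0 0 0.3;-0.955 -0.2375 0.4 0 0 0 0.3';  python3 -m handwheel '-0.955 -0.2375 0.9 0 0 0 0.3;-0.955 -0.2375 0.9 0 0 0 0.3;-0.955 -0.2375 0.9 0 0 0 0.3;-0.955 -0.2375 0.9 0 0 0 0.3;-0.955 -0.2375 0.9 0 0 0 0.3'; done
python3 - <<'E'
from caseframe import *
o=bot.get_obs(); print(o["tool_pos"],o["tcp_rot"])
im=[]
for c,(x,y) in {"top":(220,185),"side":(215,140)}.items():
    p=viewer.capture(c); im.append(cv2.resize(p["frame"][y:y+150,x:x+130,::-1],(400,462),interpolation=2))
    np.savez(c+"5.npz",**{k:v for k,v in p.items()})
    for t in("well","jar_white_center","jar_green_center","lid_stop"): print(c,t,[(np.round(r["centre"],1).tolist(),round(r["score"],2),np.round(atz(p,r["centre"],{"well":28,"jar_white_center":50,"jar_green_center":50}.get(t,124)),1).tolist()) for r in viewer.recognise(t,p)[:2]])
cv2.imwrite("pics/b5.png",np.hstack(im))
p=viewer.capture("wrist"); save(p,"w5"); np.savez("w5.npz",**p); print(proj(p,[[501.5,-285.3,62],[501.5,-285.3,0]]))
for r in viewer.cut_out("jar_center",p):
    m=r["pixels"]; ys,xs=np.nonzero(m); print(r["score"],r["centre"],xs.min(),xs.max(),ys.min(),ys.max())
E
```

```text
time: 17.95
tool_pos: [518.9, 5.9, 333.4]
tcp_rot: [-3.139, 0.001, 1.762]
contact_force: [0.1, 0.0, -0.0]
grip_width: 59.8
finger_force: 0.0
time: 18.2
tool_pos: [513.8, -93.2, 333.4]
tcp_rot: [-3.139, 0.0, 1.76]
contact_force: [-0.6, -0.3, -0.9]
grip_width: 59.4
finger_force: 0.0
time: 18.45
tool_pos: [508.3, -190.3, 291.8]
tcp_rot: [-3.139, -0.002, 1.761]
contact_force: [0.2, 0.4, 0.3]
grip_width: 59.8
finger_force: 0.0
time: 18.87
tool_pos: [502.8, -286.6, 201.0]
tcp_rot: [-3.137, -0.005, 1.76]
contact_force: [-0.1, 0.7, 1.1]
grip_width: 59.6
finger_force: 0.0
[ 502.83499585 -286.60208052  200.95794524] [-3.13725419 -0.00515833  1.75995919]
top well [([277.6, 256.1], 0.78, [533.7, 117.8, 28.0])]
top jar_white_center [([306.9, 283.7], 0.75, [459.1, 40.5, 50.0])]
top jar_green_center [([296.3, 227.1], 0.55, [607.0, 65.2, 50.0]), ([253.0, 265.4], 0.18, [509.8, 179.7, 50.0])]
top lid_stop []
side well []
side jar_white_center [([284.9, 261.3], 0.87, [467.1, 51.1, 50.0]), ([286.0, 228.2], 0.41, [550.0, 153.9, 50.0])]
side jar_green_center [([322.1, 232.2], 0.89, [610.2, 77.5, 50.0])]
side lid_stop [([284.1, 262.6], 0.43, [415.2, -20.3, 124.0])]
[[316.57434838 218.3799753 ]
 [317.16792269 204.54727072]]
0.82 [359.5, 282.9] 337 382 265 296
0.81 [538.8, 58.1] 494 577 22 88
0.6 [316.3, 216.8] 290 339 187 245
0.6 [252.6, 356.5] 232 272 341 367
```

View pics/b5.png

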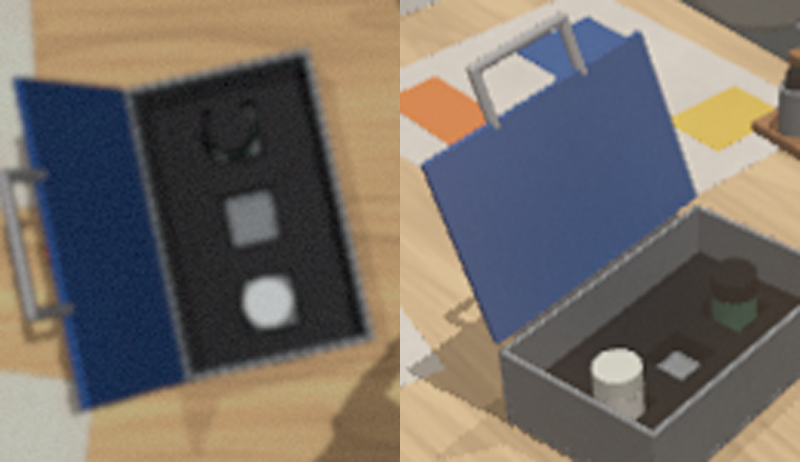

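View pics/w5.png

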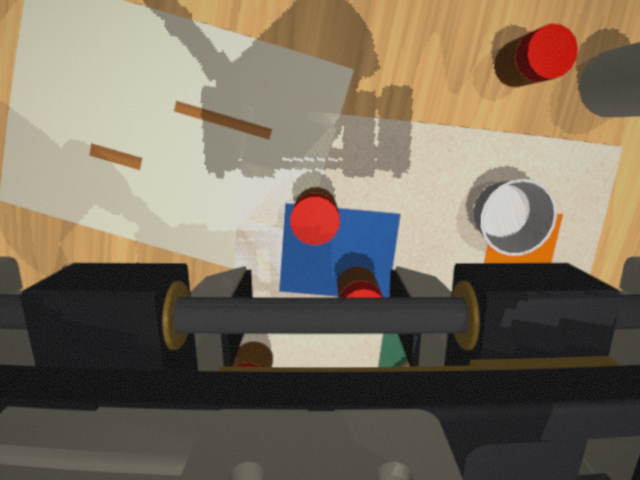

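```bash
python3 - <<'E'
from caseframe import *
q=np.load("q.npy")
w=dict(np.load("w5.npz")); t=dict(np.load("top5.npz"))
def red(p,box):
    hsv=cv2.cvtColor(p["frame"],cv2.COLOR_RGB2HSV); m=((hsv[...,0]<8)|(hsv[...,0]>172))&(hsv[...,1]>170)&(hsv[...,2]>90)
    k=np.zeros_like(m); x0,x1,y0,y1=box; k[y0:y1,x0:x1]=m[y0:y1,x0:x1]; ys,xs=np.nonzero(k)
    return (xs.min()+xs.max())/2,(ys.min()+ys.max())/2,xs.mean(),ys.mean(),xs.max()-xs.min(),ys.max()-ys.min()
b=red(w,(270,350,170,255)); print(b,atz(w,b[:2],62),"mean",atz(w,b[2:4],62))
b=red(t,(420,446,250,280)); print(b,atz(t,b[2:4],61))
g=cv2.cvtColor(t["frame"],cv2.COLOR_RGB2GRAY).astype(float)
c=g[245:268,288:316]; print(np.round(c[::2,::2]).astype(int))
m=(c>(c.max()+np.median(c))/2); ys,xs=np.nonzero(m); uv=[xs.mean()+288,ys.mean()+245]; print(uv,m.sum(),atz(t,uv,5),"pred",cpt(q,[[-80,0,-74]]))
print("w/b jars",atz(t,[306.9,283.7],66),cpt(q,[[-80,75,0],[-80,-75,0]]))
E
```

```text
(np.float64(314.5), np.float64(219.0), np.float64(314.5583113456464), np.float64(219.265963060686), np.int64(47), np.int64(48)) [ 499.98316848 -286.10555362   62.        ] mean [ 500.06877161 -286.30826611   62.        ]
(np.float64(432.0), np.float64(265.0), np.float64(431.5480769230769), np.float64(263.9807692307692), np.int64(12), np.int64(12)) [ 501.80635469 -280.84667725   61.        ]
[[ 43  40  42  44  40  39  43  30  34  34  33  41  41  45]
 [ 40  42  40  29  33  41  44  60  81  75  46  42  40  47]
 [ 37  38  35  70  76  94 101 104 111 109  74  40  41  42]
 [ 41  34  48 102 118 112 118 124 120 124  88  43  45  44]
 [ 37  37  44 103 119 119 123 120 123 122 104  48  48  39]
 [ 40  36  42  85 122 119 123 122 122 119 105  51  42  37]
 [ 37  41  29  73 113 122 123 122 122 124 105  59  33  42]
 [ 36  41  31  62 107 123 126 123 123 123 111  69  39  39]
 [ 37  34  41  49 107 121 121 124 120 113  98  60  35  42]
 [ 42  40  43  40  96 113 102  93  76  63  50  41  42  39]
 [ 43  44  42  37  52  58  48  42  35  40  39  37  41  38]
 [ 42  32  43  42  42  40  36  45  41  39  45  45  47  38]]
[np.float64(301.4691943127962), np.float64(255.63033175355451)] 211 [534.69596036  56.06452473   5.        ] pred [[535.23797438  53.77899751   5.        ]]
w/b jars [459.12254551  39.59536338  66.        ] [[461.62793222  39.40674323  79.        ]
 [608.84801654  68.15125179  79.        ]]
```

```bash
python3 -m handwheel '0.01 -0.024 0.4 0 0 0 0.3;0.01 -0.024 0.8 0 0 0 0.3;0.01 -0.024 0.9 0 0 0 0.3;0.01 -0.024 0.9 0 0 0 0.3;0.01 -0.024 0.9 0 0 0 0.3'; python3 - <<'E'
from caseframe import *
o=bot.get_obs(); print(o["tool_pos"],o["tcp_rot"])
p=viewer.capture("wrist"); o=bot.get_obs(); print(o["tool_pos"])
f=p["frame"]
hsv=cv2.cvtColor(f,cv2.COLOR_RGB2HSV); m=(((hsv[...,0]<8)|(hsv[...,0]>172))&(hsv[...,1]>170)&(hsv[...,2]>90)).astype(np.uint8)
n,l,s,c=cv2.connectedComponentsWithStats(m)
for i in range(1,n):
    if s[i,4]>200: print(s[i],c[i],atz(p,c[i],62))
print(proj(p,[[500.3,-286,62]]))
E
```

```text
time: 19.88
tool_pos: [502.2, -286.2, 115.2]
tcp_rot: [3.141, 0.0, 1.762]
contact_force: [1.1, -0.1, -0.2]
grip_width: 59.3
finger_force: 0.0
[ 502.20439825 -286.21772674  115.23960285] [3.14130117e+00 1.77416427e-04 1.76241376e+00]
[ 502.84701293 -286.66016209  116.30490579]
[ 616    0   24   59 1128] [629.11524823  25.46719858] [ 638.29227628 -132.40720839   62.        ]
[ 283  216   68   71 3632] [316.80947137 252.9936674 ] [ 500.12372833 -286.08885494   62.        ]
[351 345  59  23 991] [381.30272452 357.17759839] [ 551.68792955 -344.53162339   62.        ]
[[317.14386694 252.90313625]]
```

```bash
python3 -m handwheel '0.01 -0.025 0.3 0 0 0 0.3;0.01 -0.025 0.6 0 0 0 0.3;0.01 -0.025 0.85 0 0 0 0.3;0.01 -0.025 0.85 0 0 0 0.3;0.01 -0.025 0.85 0 0 0 0.3;0.01 -0.025 0.85 0 0 0 0.3'; python3 -c "
from h import *
o=bot.get_obs(); print(o['tool_pos'],o['contact_force'])"
```

```text
time: 20.43
tool_pos: [500.7, -286.6, 32.0]
tcp_rot: [3.139, 0.003, 1.763]
contact_force: [0.2, 0.2, 0.1]
grip_width: 59.9
finger_force: 0.0
[ 500.71660823 -286.55652152   32.03592743] [0.19695033 0.21605559 0.11544604]
```

```bash
python3 -m handwheel '0 0 0 0 0 0 -0.3;0 0 0 0 0 0 -0.3;0 0 0 0 0 0 -0.3;0 0 0 0 0 0 -0.3;0 0 0 0 0 0 -0.3;0 0 0 0 0 0 -0.3;0 0 0 0 0 0 -0.3;0 0 0 0 0 0 -0.3'; python3 -m handwheel '0 0 -0.3 0 0 0 -0.3;0 0 -0.6 0 0 0 -0.3;0 0 -0.95 0 0 0 -0.3;0 0 -1 0 0 0 -0.3;0 0 -1 0 0 0 -0.3;0 0 -1 0 0 0 -0.3'
```

```text
time: 21.1
tool_pos: [499.6, -285.7, 30.4]
tcp_rot: [3.14, 0.001, 1.763]
contact_force: [-0.5, 0.5, 6.1]
grip_width: 39.3
finger_force: 30.0
time: 21.6
tool_pos: [498.7, -285.0, 128.9]
tcp_rot: [-3.141, -0.001, 1.763]
contact_force: [0.0, 0.2, -1.1]
grip_width: 39.3
finger_force: 30.0
```

```bash
python3 -m handwheel '0.3 0.12 -0.1 0 0 0 -0.3;0.6 0.24 -0.2 0 0 0 -0.3;0.81 0.335 -0.2 0 0 0 -0.3'; python3 -m handwheel '0.3 0.12 0 0 0 0 -0.3;0.6 0.24 0 0 0 0 -0.3;0.81 0.335 0 0 0 0 -0.3'; python3 -m handwheel '0.3 0.12 0 0 0 0 -0.3;0.6 0.24 0 0 0 0 -0.3;0.81 0.335 0 0 0 0 -0.3;0.81 0.335 0 0 0 0 -0.3;0.81 0.335 0 0 0 0 -0.3;0.81 0.335 0 0 0 0 -0.3'
cat > well.py <<'E'
from caseframe import *
q=np.load("q.npy"); p=viewer.capture("wrist"); np.savez("w6.npz",**p); save(p,"w6"); o=bot.get_obs(); print(o["tool_pos"],o["tcp_rot"])
pr=proj(p,cpt(q,[[-80,0,-51],[-80,0,-74],[-80,75,-12],[-80,-75,-12]])); print(pr)
print(proj(p,[o["tool_pos"]+[0,0,z] for z in(31,-30)]))
for t in("well","jar_white_center","jar_green_center","jar_center"): print(t,[(np.round(r["centre"],1).tolist(),round(r["score"],2)) for r in viewer.recognise(t,p)[:2]])
hsv=cv2.cvtColor(p["frame"],cv2.COLOR_RGB2HSV); c=hsv[...,2]; x,y=pr[1].astype(int)
print(c[max(0,y-66):y+66:6,x-66:x+66:6])
E
python3 well.py
```

```text
time: 21.85
tool_pos: [516.2, -197.5, 148.7]
tcp_rot: [-3.14, -0.002, 1.762]
contact_force: [1.0, 0.4, -0.3]
grip_width: 39.4
finger_force: 30.0
time: 22.1
tool_pos: [532.8, -110.7, 147.1]
tcp_rot: [-3.138, -0.003, 1.763]
contact_force: [-0.9, 0.2, -1.2]
grip_width: 39.7
finger_force: 30.0
time: 22.6
tool_pos: [550.6, -28.0, 147.9]
tcp_rot: [-3.139, -0.001, 1.763]
contact_force: [-0.8, -0.3, -1.5]
grip_width: 39.3
finger_force: 30.0
[550.78412165 -28.44919083 148.23321882] [-3.13941741e+00 -5.83434878e-04  1.76179968e+00]
[[321.5838035  108.94028955]
 [321.58983703 110.92913494]
 [195.25369437 105.83835745]
 [448.09190444 105.46154031]]
[[320.27612728 325.41933438]
 [320.69014211 268.6333172 ]]
well [([319.3, 119.1], 0.74)]
jar_white_center [([203.1, 105.2], 0.8)]
jar_green_center [([438.9, 104.3], 0.88)]
jar_center [([319.5, 286.9], 0.59), ([323.7, 118.6], 0.18)]
[[ 37  39  39  39  41  40  43  37  40  43  39  40  41  40  40  42  43  44
   44  41  43  42]
 [ 37  41  38  40  41  44  37  42  38  41  41  39  41  41  40  42  42  46
   45  41  43  56]
 [ 39  37  41  39  39  40  38  37  41
[... 1123 characters left out ...]
0 120 124 121 122 101  33  46
   47  48  50  45]
 [ 39  40  38  44  42  40  38 121 119 119 123 119 124 124 122  99  35  47
   48  45  48  47]
 [ 42  40  40  43  43  41  33  42  37  43  40  32  32  31  32  36  34  44
   45  46  48  62]
 [ 37  36  38  40  35  34  37  39  41  40  37  38  39  43  39  41  42  40
   35  39  43  42]
 [ 37  36  37  37  37  33  37  36  38  36  36  38  39  41  38  36  41  40
   41  39  43  49]
 [ 33  35  36  32  34  36  36  37  35  37  41  36  37  37  40  31  37  38
   43  39  40  53]
 [ 36  36  33  35  37  31  40  35  39  38  34  37  38  37  36  35  40  34
   37  40  38  49]
 [ 38  34  30  40  37  37  35  36  38  33  38  34  44  33  37  37  38  36
   38  36  40  54]]
```

```bash
cat > wm.py <<'E'
from caseframe import *
def wellfloor(p,near):
    v=p["frame"].max(2); m=(v>80).astype(np.uint8); n,l,s,c=cv2.connectedComponentsWithStats(m)
    i=l[int(near[1]),int(near[0])]; ct=max(cv2.findContours((l==i).astype(np.uint8),0,1)[0],key=cv2.contourArea)
    r=cv2.minAreaRect(ct); bx=cv2.boxPoints(r)
    P=np.array([atz(p,u,5) for u in bx]); print("rect",r,s[i]); print(np.round(P,1).tolist(),"sides",np.linalg.norm(P-np.roll(P,1,0),axis=1).round(1))
    print("centre",P.mean(0), "centroid",atz(p,c[i],5)); return P.mean(0)
E
python3 - <<'E'
from wm import *
p=dict(np.load("w6.npz")); wellfloor(p,(321,111)); t=dict(np.load("top5.npz"))
print(p["T"][:3,3],atz(p,[203.1,105.2],60),atz(p,[438.9,104.3],60))
hsv=cv2.cvtColor(p["frame"],cv2.COLOR_RGB2HSV);m=(((hsv[...,0]<8)|(hsv[...,0]>172))&(hsv[...,1]>170)&(hsv[...,2]>90)); m[:240]=0; ys,xs=np.nonzero(m); print("cap",xs.min(),xs.max(),ys.min(),ys.max())
v=p["frame"].max(2); print(v[111,275:365].tolist()); print(v[60:165,321].tolist())
E
```

```text
rect ((320.4999694824219, 108.49998474121094), (56.99999237060547, 58.99999237060547), -0.0) [ 292   79   58   60 3439]
[[517.1, 30.2, 5.0], [509.6, 72.0, 5.0], [550.6, 79.9, 5.0], [559.3, 38.4, 5.0]] sides [43.  42.5 41.8 42.5]
centre [534.15063965  55.10546524   5.        ] centroid [534.30516848  55.38191103   5.        ]
[538.5929599   36.80559327 305.9269729 ] [464.10944307  40.71352779  60.        ] [605.17747559  68.57367938  60.        ]
cap 267 374 262 366
[42, 40, 42, 41, 41, 42, 41, 45, 43, 41, 42, 44, 36, 29, 27, 34, 49, 87, 115, 123, 122, 124, 123, 121, 124, 122, 122, 122, 123, 123, 122, 122, 121, 119, 121, 124, 121, 124, 124, 120, 123, 120, 124, 122, 121, 123, 124, 123, 123, 124, 123, 122, 124, 123, 125, 122, 124, 123, 121, 121, 124, 123, 122, 120, 124, 121, 122, 118, 106, 98, 100, 101, 101, 97, 88, 65, 37, 29, 35, 34, 38, 47, 49, 49, 46, 48, 48, 51, 50, 48]
[43, 40, 40, 43, 43, 43, 38, 41, 40, 40, 41, 36, 34, 25, 27, 24, 28, 31, 55, 93, 101, 102, 103, 100, 102, 108, 122, 123, 125, 125, 123, 125, 124, 124, 122, 122, 124, 122, 125, 124, 123, 122, 122, 126, 124, 124, 124, 125, 123, 124, 123, 124, 121, 123, 121, 121, 122, 122, 123, 121, 122, 122, 120, 122, 121, 122, 121, 122, 120, 121, 121, 124, 119, 124, 119, 121, 120, 115, 103, 61, 32, 36, 38, 35, 42, 40, 38, 39, 41, 37, 39, 38, 38, 34, 38, 40, 39, 42, 36, 38, 38, 37, 41, 37, 37]
```

```bash
python3 -m handwheel '0.3 0 0 0 0 0 -0.3;0.6 0 0 0 0 0 -0.3;0.85 0 0 0 0 0 -0.3;0.85 0 0.3 0 0 0 -0.3;0.85 0 0.6 0 0 0 -0.3;0.85 0 0.7 0 0 0 -0.3;0.85 0 0.7 0 0 0 -0.3;0.85 0 0.7 0 0 0 -0.3'; for i in 1 ; do python3 -m handwheel '0 0 0 0 0 0 -0.3'; python3 -m handwheel '0 0 0 0 0 0 -0.3'; done; python3 - <<'E'
from h import *
p=viewer.capture("top"); o=bot.get_obs(); print(o["tool_pos"],o["tcp_rot"]); p=viewer.capture("wrist"); o=bot.get_obs(); print(o["tool_pos"])
hsv=cv2.cvtColor(p["frame"],cv2.COLOR_RGB2HSV);m=(((hsv[...,0]<8)|(hsv[...,0]>172))&(hsv[...,1]>170)&(hsv[...,2]>90)); m[:240]=0; ys,xs=np.nonzero(m); print("cap",xs.min(),xs.max(),ys.min(),ys.max())
for z in range(20,36,5): print(z,proj(p,[o["tool_pos"]+[0,0,z]]))
E
```

```text
time: 23.52
tool_pos: [535.5, 55.2, 79.7]
tcp_rot: [-3.141, -0.0, 1.762]
contact_force: [-0.8, -0.7, -0.4]
grip_width: 39.4
finger_force: 30.0
time: 23.6
tool_pos: [536.4, 55.3, 80.8]
tcp_rot: [3.139, 0.0, 1.762]
contact_force: [0.4, 0.2, -0.7]
grip_width: 39.3
finger_force: 30.0
time: 23.68
tool_pos: [536.5, 55.4, 81.0]
tcp_rot: [3.139, 0.001, 1.762]
contact_force: [-0.1, 1.0, -0.8]
grip_width: 39.4
finger_force: 30.0
[536.28945482  55.45133795  80.87853244] [3.13885668e+00 5.43555676e-04 1.76193639e+00]
[536.07934846  55.54138345  80.66255199]
cap 267 374 262 366
20 [[320.02464644 309.90860497]]
25 [[320.04413454 315.73832946]]
30 [[320.06496383 321.96148897]]
35 [[320.0872752  328.61852529]]
```

```bash
python3 -m handwheel '0 -0.018 0.07 0 0 0 -0.3;0 -0.018 0.15 0 0 0 -0.3;0 -0.018 0.15 0 0 0 -0.3;0 -0.018 0.15 0 0 0 -0.3;0 -0.018 0.15 0 0 0 -0.3;0 -0.018 0.15 0 0 0 -0.3'; python3 -c "
from h import *
for i in range(3): viewer.capture('top'); o=bot.get_obs(); print(o['tool_pos'],o['contact_force'])"
```

```text
time: 24.28
tool_pos: [533.6, 55.5, 64.5]
tcp_rot: [3.141, -0.0, 1.763]
contact_force: [0.4, -0.8, 0.5]
grip_width: 39.6
finger_force: 30.0
[533.6761589   55.4932891   64.56267802] [ 0.11528349  0.19132859 -1.17845209]
[533.65750854  55.47402561  64.57792635] [ 0.12947424  0.06683929 -0.73330237]
[533.63671397  55.47473642  64.57216375] [-0.34570735 -0.30709752 -0.77044846]
```

```bash
python3 -m handwheel '-0.003 0.005 0.03 0 0 0 -0.3;-0.003 0.005 0.06 0 0 0 -0.3;-0.003 0.005 0.08 0 0 0 -0.3;-0.003 0.005 0.08 0 0 0 -0.3'; python3 -m handwheel '0 0 0.015 0 0 0 -0.3;0 0 0.03 0 0 0 -0.3;0 0 0.04 0 0 0 -0.3;0 0 0.04 0 0 0 -0.3'
```

```text
time: 24.77
tool_pos: [533.6, 55.2, 55.8]
tcp_rot: [-3.14, -0.0, 1.762]
contact_force: [-0.4, -0.1, -0.4]
grip_width: 39.2
finger_force: 30.0
time: 25.1
tool_pos: [533.9, 55.3, 52.2]
tcp_rot: [-3.141, -0.0, 1.763]
contact_force: [-0.2, -0.3, -1.2]
grip_width: 39.5
finger_force: 30.0
```

```bash
python3 -m handwheel '0 0 0.03 0 0 0 -0.3;0 0 0.06 0 0 0 -0.3;0 0 0.09 0 0 0 -0.3;0 0 0.12 0 0 0 -0.3;0 0 0.13 0 0 0 -0.3;0 0 0.13 0 0 0 -0.3'; python3 -m handwheel '0 0 0.005 0 0 0 -0.3;0 0 0.01 0 0 0 -0.3;0 0 0.015 0 0 0 -0.3;0 0 0.02 0 0 0 -0.3;0 0 0.025 0 0 0 -0.3;0 0 0.025 0 0 0 -0.3'
```

```text
time: 25.6
tool_pos: [533.7, 55.3, 38.9]
tcp_rot: [-3.141, -0.0, 1.762]
contact_force: [0.0, 1.7, -1.1]
grip_width: 39.3
finger_force: 30.0
time: 26.1
tool_pos: [534.2, 55.3, 36.9]
tcp_rot: [3.141, -0.0, 1.762]
contact_force: [-0.8, 2.2, 0.7]
grip_width: 39.4
finger_force: 30.0
```

```bash
python3 -m handwheel '0 0 0.005 0 0 0 -0.3;0 0 0.01 0 0 0 -0.3;0 0 0.01 0 0 0 -0.3;0 0 0.01 0 0 0 -0.3'; python3 -m handwheel '0 0 0.005 0 0 0 -0.3;0 0 0.01 0 0 0 -0.3;0 0 0.01 0 0 0 -0.3;0 0 0.01 0 0 0 -0.3'
```

```text
time: 26.43
tool_pos: [534.1, 55.3, 35.9]
tcp_rot: [3.141, -0.0, 1.763]
contact_force: [-0.1, 1.7, -0.1]
grip_width: 39.7
finger_force: 30.0
time: 26.77
tool_pos: [534.1, 55.3, 35.4]
tcp_rot: [3.141, -0.0, 1.762]
contact_force: [-1.5, 2.5, 4.9]
grip_width: 39.6
finger_force: 30.0
```

```bash
python3 -m handwheel '0 0 0 0 0 0 0.15;0 0 0 0 0 0 0.15;0 0 0 0 0 0 0.15;0 0 0 0 0 0 0.15;0 0 0 0 0 0 0.15'; python3 -m handwheel '0 0 -0.05 0 0 0 0.15;0 0 -0.2 0 0 0 0.15;0 0 -0.5 0 0 0 0.15;0 0 -0.9 0 0 0 0.15;0 0 -1 0 0 0 0.15;0 0 -1 0 0 0 0.15'; python3 -m handwheel '-0.4 0 -0.2 0 0 0 0.15;-0.8 0 -0.4 0 0 0 0.15;-1 0 -0.4 0 0 0 0.15;-1 0 -0.4 0 0 0 0.15;-1 0 -0.4 0 0 0 0.15'
python3 - <<'E'
from wm import *
p=viewer.capture("wrist"); save(p,"w7"); o=bot.get_obs(); print(o["tool_pos"],o["contact_force"])
hsv=cv2.cvtColor(p["frame"],cv2.COLOR_RGB2HSV); m=(((hsv[...,0]<8)|(hsv[...,0]>172))&(hsv[...,1]>170)&(hsv[...,2]>90)).astype(np.uint8)
n,l,s,c=cv2.connectedComponentsWithStats(m)
for i in range(1,n):
    if s[i,4]>200: print(s[i],c[i],atz(p,c[i],67))
for t in("jar_white_center","jar_green_center"): print([atz(p,r["centre"],60).round(1) for r in viewer.recognise(t,p)[:1]])
t=viewer.capture("side"); hsv=cv2.cvtColor(t["frame"],cv2.COLOR_RGB2HSV); a=dict(np.load("side5.npz"))["frame"][130:220,215:310].astype(int)
print("lid diff",np.abs(a-t["frame"][130:220,215:310]).mean())
E
```

```text
time: 27.18
tool_pos: [534.0, 55.1, 34.8]
tcp_rot: [-3.141, 0.0, 1.762]
contact_force: [0.7, -0.9, -0.5]
grip_width: 52.5
finger_force: 0.0
time: 27.68
tool_pos: [536.3, 55.2, 138.9]
tcp_rot: [3.134, 0.002, 1.763]
contact_force: [0.1, 0.5, -0.3]
grip_width: 52.8
finger_force: 0.0
time: 28.1
tool_pos: [552.7, -44.0, 173.9]
tcp_rot: [-3.14, -0.001, 1.76]
contact_force: [0.1, 0.7, -0.5]
grip_width: 52.6
finger_force: 0.0
[552.28086314 -42.93011655 173.62002333] [0.2294269  0.9314528  0.08955655]
[ 291   50   62   65 3120] [321.5724359   81.99423077] [534.65454579  53.57859438  67.        ]
[array([463.5,  41.5,  60. ])]
[array([604. ,  68.8,  60. ])]
lid diff 8.818752436647173
```

```bash
python3 - <<'E'
from h import *
t=viewer.capture("side")["frame"]; a=np.load("side5.npz")["frame"]
g=lambda f:np.float32(cv2.cvtColor(f,cv2.COLOR_RGB2GRAY)[140:200,230:310])
d=np.abs(g(a)-g(t)); print(cv2.phaseCorrelate(g(a),g(t)),np.median(d)); print(bot.get_obs()["time"])
print(d.reshape(6,10,8,10).mean((1,3)).round())
E
```

```text
((-0.19112501000843451, 0.029131076337396422), 0.9806623458862305) 8.0
28.35
[[ 8.  8.  8.  8.  8.  9.  9.  9.]
 [ 8.  8.  7.  7.  7.  7.  8.  9.]
 [ 8.  8.  9.  7.  7.  8.  9. 10.]
 [ 8.  8.  7.  7.  7.  8.  9.  9.]
 [ 7.  6.  6.  7.  8.  8.  9. 10.]
 [ 6.  6.  7.  7.  8.  9. 14. 35.]]
```

Only a uniform brightness change shows: the lid has not moved, and the jar is seated and released.

```bash
python3 -m handwheel '0 0 0 0 0 0 0.15;0 0 0 0 0 0 0.15;0 0 0 0 0 0 0.15'; python3 -c "
from plant import bot
print(bot.close_job())"
```

```text
time: 28.6
tool_pos: [553.1, -42.4, 174.9]
tcp_rot: [-3.142, -0.0, 1.763]
contact_force: [0.2, -0.9, 0.6]
grip_width: 52.9
finger_force: 0.0
the job is handed in; nothing more can be done
None
```

I handed in the job at 28.6 s: the lid was pressed lightly on its stop and, by the side camera, hasn't moved since; the amber jar was set down on the well floor and released. The judge returned no verdict, and I couldn't measure the lid's remaining force on the stop.

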